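# Show the hexagonal casting to the inspection camera

### The arm

A 6-joint arm with a two-finger parallel gripper is mounted at the origin on the work surface. World frame = base frame: x ahead of the robot, y to its left, z up, the work surface at z = 0. Lengths are in m, angles in rad, forces in N, time in s.
With the tool pointing down it reaches from about 0.35 to 0.975 m from the base axis. Payload 4.9 kg.
Tool frame: the origin (TCP) lies between the finger pads, 19 mm behind the fingertips; this is the grasp point; z points along the fingers, y is the line along which they close (so a half turn about z gives the same grasp; the last joint's range is limited). The gripper opens to 85 mm and grips with 20 to 120 N. Pads are 22 mm wide; open, the fingers measure 114 mm over their backs; the gripper's body (76 mm by 85 mm) begins 54 mm behind the grasp point. The pads swing forward as they close: fully open they stand 13 mm farther back than shut.
Start: joints at [-1.244, 0.053, 1.613, -0, 1.476, -0.119], TCP at [0.269, -0.564, 0.25] pointing down, gripper open.
Joint ranges: [-3.01, 3.01], [-1.01, 2.22], [0.06, 2.58], [-1.02, 4.17], [0.09, 2.62], [-3.14, 3.14]. Speed limits (rad/s): [2.57, 2.57, 3.14, 3.14, 3.14, 3.14].

### API

Orientations are given as a rotation vector (axis times angle).
In Python, from station import status, viewer, finish_job gives the robot as it stands.
- The arm moves only by the shell command python3 -m jog 'ROWS' [FORCE]. ROWS is JSON, a list of rows, each a list of 7 numbers: the turn, a rotation vector about the tool's x, y, z each as a share of 5 degrees, from -1 to 1, then the shift along the tool's x, y, z each as a share of 30 mm, from -1 to 1, then the opening, from -1 (shut) to 1 (fully open). A call has 1 to 5 rows; each row shifts and turns the commanded pose from where the row before left it, along the tool's axes as they then stand; what a row does not reach is not made up. A row lasts 1/8 s, in which the tool goes at most 62.5 mm and 10.7 degrees, less where a joint would pass 70% of its speed; a pose out of reach is approached as far as the arm can. A call with a number of a shift or a turn outside -1 to 1 is refused whole. A call with a gripper value outside its range is refused whole. The fingers move at their own pace and stop on an object; FORCE is the grip in N (left out, the last holds). Time passes only in rows, so rows that do not move let the fingers close. It gives the time, the measured TCP pose, the force, the opening and the grip force at its end, in the units of the state.
- status.get_obs(): the state, without advancing time (a new reading comes with each control period).
- viewer.get_image(name): name is "scene" or "top" or "wrist"; returns a dict with "img" (384x512x3 uint8, red, green, blue), "fovy" (degrees; the focal length in pixels is half the picture's height over the tangent of half this angle, whatever the lens; pixels are square), "cx", "cy" (the principal point, pixels), "rvec" (rotation vector, rad) and "tvec" (3), from world to camera coordinates, as OpenCV has them. Camera axes: x right, y down, z forward; pixel columns grow to the right and rows downward; lengths in m; the calibration is good to about 2 mm. A picture is of the moment at which its call begins. There is no depth.
- finish_job(): hands the job in; it is judged then, once.
The state is a dict: "t": time; "q": joint angles; "dq": joint speeds; "effort": joint torques, N m; "tool_pos": TCP position; "tool_rot": TCP orientation; "contact_force": force on the tool from outside, world axes, zero at the start; "wrist_torque": the same for the moment, N m; "opening": finger opening in m; "grip_force": force on a finger pad.
Only numpy, scipy, OpenCV 4.12 (cv2) and the standard library are available. Lean on these libraries where they do the work, as an engineer would, in place of code of your own. Each camera call takes 0.05 s, during which the arm holds its last target. There are 200 camera calls.

### The job

Take the hexagonal brass casting out of the wooden rack by its stem and hold it up in the air at the inspection camera's focus point, stem uppermost, with its flat face square to the lens, tipped back to match the camera's downward look and not twisted round, and with the fingers clear of the face. Finish while holding it still there: do not put it down or let go. Do not touch the inspection stand, and leave the other two castings, the pliers and the jar where they are.

Things in the scene. Friction and masses are not known exactly. Their poses are not given: they have to be found in the camera images.
- hex: Part to show: flat brass hexagon, 7 mm thick (x), 50 mm high between flat bottom and top edges (z), 58 mm across corners (y), 0.16 kg. A square stem, 12 x 12 mm, stands on its top edge, 50 to 82 mm above the origin: grip it there, about 68 mm up. Origin: middle of the bottom edge; x: face normal (faces alike), z: up the stem. Stands loose in one of the rack's slots, bottom 8 mm above bench.
- hex_face (a point): Centre of the hexagon, 25 mm above hex's origin, with the same axes.
- rect: Leave alone: brass casting like the hexagon but a rectangle 34 mm wide and 50 mm high, 7 mm thick, with the same stem; stands in another slot. Origin in the middle of the bottom edge.
- bar: Leave alone: brass casting like the others but a narrow bar 16 mm wide and 50 mm high, 7 mm thick, with the same stem; stands in another slot. Origin in the middle of the bottom edge.
- rack: Dark wooden block fixed to the bench, 70 mm deep (x), 232 mm wide (y), 22 mm high. Three slots in its top, in a row along y, 76 mm apart (one in the middle), each 10 mm (x) by 63 mm (y), 14 mm deep. Origin: centre of the underside.
- station: Fixed inspection stand: grey base plate 270 x 150 mm, 12 mm high, with a round black pad 60 mm across. Origin on the bench under the pad's centre; plate from x = -60 to +210 mm, y within 75 mm. At x = +185 mm a steel column, 18 mm thick, 302 mm tall; the black camera on it looks over the pad, along -x and 25 degrees down. Camera height varies by 50 mm.
- focus (a point): Camera's focus point: empty air above the pad's centre, 150 to 200 mm over the bench, 110 mm before the lens (32 mm wide) on its line of sight. x points to the lens (25 degrees up), y is level, z is square to both, up, leaning 25 degrees away from the camera. Shown correctly, the hexagon has its centre here, its face normal along x (either face) and its stem along z.
- pliers: Leave alone: small pliers with green handles lying on the bench just in front of the rack and the stand, about 135 mm long, 11 mm high. Origin on the bench at the pivot.
- jar: Leave alone: small glass jar with a white lid, 52 mm across, 60 mm high, standing on the bench to the right of the rack and the stand. Origin at the centre of its underside.
There are look-alikes about, which are no part of the job. What is shaped like the hex but pink is not meant. Several things look just like the rack: the one meant starts nearest to the robot's base.

How it is judged:
On the way:
1. the hexagonal casting is held, lifted clear of the rack (height (world z) of hex above 0.05 m and contact force between the fingers and hex above 1 N and contact force between hex and rack below 0.1 N), for 0.2 s.
At the end, for the whole second after the job is handed in: The fingers hold the hexagon by its stem (TCP over 56 mm above its bottom edge), still, in the air, stem up, centre within 15 mm of the focus point, face normal and stem within 0.17 rad of its x and z axes; it rests on neither rack nor stand; the other things are within 20 mm of their starts (distance between hex_face and focus below 0.015 m and angle between the x axis of hex and the x axis of focus, either way round below 0.17 rad and angle between the z axis of hex and the z axis of focus, either way round below 0.17 rad and angle between hex's own z axis and vertical below 1 rad and contact force between the fingers and hex above 1 N and z of the grasp point in the frame of hex above 0.056 m and contact force between hex and rack below 0.1 N and contact force between hex and station below 0.1 N and linear speed of hex below 0.02 m/s and angular speed of hex below 0.15 rad/s and distance of each of rect, bar, pliers, jar from where it was at the start of the episode below 0.02 m); the arm keeps its last pose, push and grip.
It fails at once if rectangular casting disturbed (distance of rect from where it was at the start of the episode above 0.02 m).
It fails at once if bar casting disturbed (distance of bar from where it was at the start of the episode above 0.02 m).
It fails at once if pliers disturbed (distance of pliers from where it was at the start of the episode above 0.02 m).
It fails at once if jar disturbed (distance of jar from where it was at the start of the episode above 0.02 m).
It fails at once if the inspection stand is touched (contact force between any of the arm, the fingers, hex and station above 1 N).
It also fails if it takes over 40 s, if anything falls off the work surface, if the arm or the gripper's body presses on something with over 40 N, if the wrist force passes 120 N, or if a joint passes its speed limit or range.

## Working session

There is one attempt and no reset: what is moved stays moved. The work goes in short steps, Python scripts to look and compute and a shell command to move; the robot and the scene stay as the last step left them, time stands still between calls to the robot, and variables do not carry over. Pictures are saved under pics/ and viewed, at most 10 in all, crops included, and the job is handed in when it is done.

```bash
ls; mkdir -p pics; cat > h.py <<'E'
import numpy as np, cv2
from scipy.spatial.transform import Rotation as R
from station import status, viewer
def grab(n,name):
    d=viewer.get_image(n); cv2.imwrite(f'pics/{name}.png',d['img'][:,:,::-1]); 
    np.save(f'pics/{name}.npy',d,allow_pickle=True); return d
def load(name): return np.load(f'pics/{name}.npy',allow_pickle=True).item()
def ray(d,u,v):
    f=d['img'].shape[0]/2/np.tan(np.radians(d['fovy'])/2)
    Rm=R.from_rotvec(d['rvec']).as_matrix(); c=-Rm.T@np.array(d['tvec'])
    w=Rm.T@np.array([(u-d['cx'])/f,(v-d['cy'])/f,1]); return c,w/np.linalg.norm(w)
def plane(d,u,v,z):
    c,w=ray(d,u,v); return c+w*(z-c[2])/w[2]
def tri(*a):
    A=np.zeros((3,3));b=np.zeros(3)
    for d,u,v in a:
        c,w=ray(d,u,v);P=np.eye(3)-np.outer(w,w);A+=P;b+=P@c
    return np.linalg.solve(A,b)
def proj(d,p):
    f=d['img'].shape[0]/2/np.tan(np.radians(d['fovy'])/2)
    q=R.from_rotvec(d['rvec']).as_matrix()@np.array(p)+np.array(d['tvec']); return q[0]/q[2]*f+d['cx'],q[1]/q[2]*f+d['cy']
E
python3 - <<'E'
from h import *
a=grab('scene','s0');b=grab('top','t0');
for d in(a,b): print(ray(d,256,192),d['fovy'],d['cx'],d['cy'])
o=status.get_obs();print(o['t'],o['tool_pos'],o['tool_rot'],o['opening'])
E
```

```text
pics
(array([1.10270792, 0.38160203, 0.98539611]), array([-0.4591744 , -0.44290611, -0.77006042])) 43.74014346421044 260.57998138049413 195.31710674796153
(array([ 0.36986909, -0.07341619,  1.13015677]), array([ 0.23419413, -0.01176719, -0.97211864])) 52.618813686027785 254.9241671468858 196.2417223765801
0.1 [ 0.26932405 -0.56340025  0.24886393] [-3.06202738e+00 -6.94068636e-01  3.45668648e-04] 0.08578292592058137
```

View pics/s0.png

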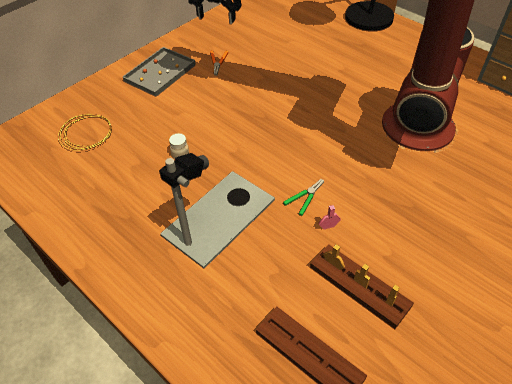

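View pics/t0.png

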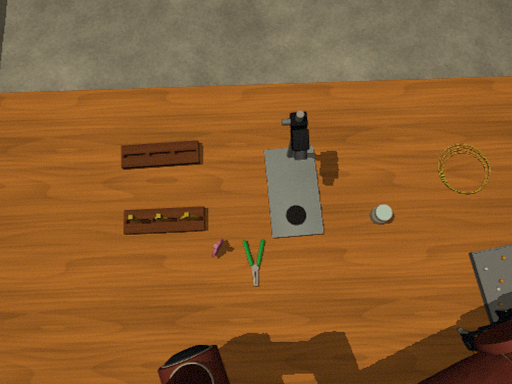

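The scene view shows the near rack at about (360,285), with three castings, and the stand's pad at (238,197). The top view shows the rack at (165,220), the pad at (296,214), and the jar at (382,214). I'll enlarge the rack and camera areas.

```bash
python3 - <<'E'
from h import *
a=load('s0')['img'];b=load('t0')['img']
z=lambda i,x,y,w,h,W,H:cv2.resize(i[y:y+h,x:x+w],(W,H),interpolation=cv2.INTER_CUBIC)
top=np.hstack([z(a,305,230,110,100,396,300),z(a,150,130,130,140,396,300)])
bot=np.hstack([z(b,115,190,100,60,396,300),z(b,260,100,80,140,396,300)])
cv2.imwrite('pics/c0.png',np.vstack([top,bot])[:,:,::-1])
E
```

```text
(no output)
```

View pics/c0.png

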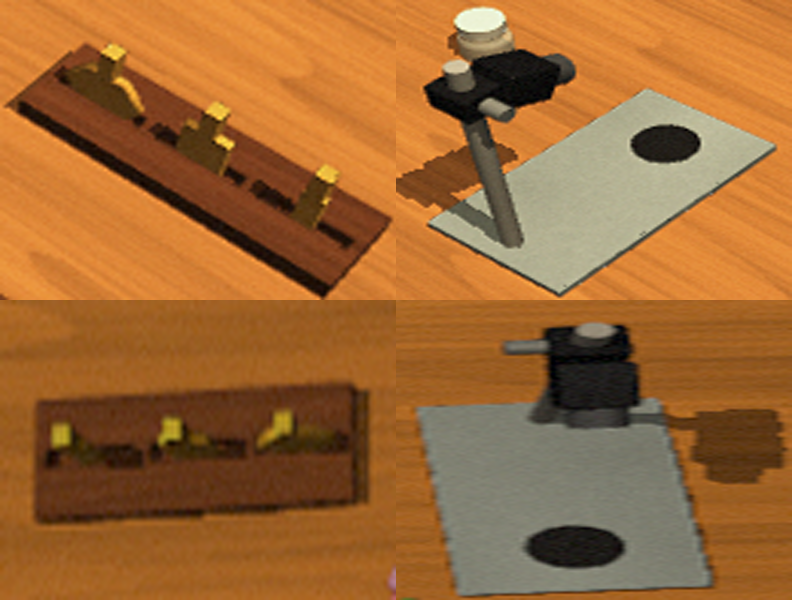

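The hexagon is the casting nearest the stand: upper left in the scene crop, right in the top crop. Its stem top is at about scene (336,247) and top (187,215). The lens end is at about (205,162) in scene.

```bash
python3 - <<'E'
from h import *
S=load('s0');T=load('t0')
def blobs(d,mask,roi,amin):
    x,y,w,h=roi;m=np.zeros(mask.shape,np.uint8);m[y:y+h,x:x+w]=mask[y:y+h,x:x+w]
    n,l,st,c=cv2.connectedComponentsWithStats(m); return [(c[i].round(1),st[i],l==i) for i in range(1,n) if st[i][4]>=amin]
for n,d,roi in(('S',S,(305,230,110,100)),('T',T,(115,195,100,45))):
    i=d['img'].astype(int); m=((i[...,0]>170)&(i[...,1]>150)&(i[...,2]<130)&(i[...,1]-i[...,0]>-50)).astype(np.uint8)
    for c,s,_ in blobs(d,m,roi,5): print(n,'stem',c,s,plane(d,*c,.09).round(4))
# station
def quad(d,m,z):
    c=max(cv2.findContours(m.astype(np.uint8),0,1)[0],key=cv2.contourArea); r=cv2.boxPoints(cv2.minAreaRect(cv2.convexHull(c)))
    P=np.array([plane(d,*p,z)[:2] for p in c[:,0]],np.float32); return cv2.minAreaRect(P)
for n,d,roi,pr in(('S',S,(150,130,140,140),(220,180,40,30)),('T',T,(260,140,70,100),(280,200,35,30))):
    i=d['img'].astype(int); g=((abs(i[...,0]-i[...,2])<40)&(i[...,0]>90))
    x,y,w,h=roi;b=blobs(d,g.astype(np.uint8),roi,400); 
    for c,s,l in b: print(n,'plate',c,s,quad(d,l,.012))
    k=(i.max(2)<60).astype(np.uint8)
    for c,s,l in blobs(d,k,pr,40): print(n,'pad',c,s,plane(d,*c,.013).round(4))
for n,d,roi in(('S',S,(305,230,110,100)),('T',T,(115,195,100,45))):
    i=d['img'].astype(int); m=((i[...,0]<125)).astype(np.uint8)
    m=cv2.morphologyEx(m,cv2.MORPH_CLOSE,np.ones((5,5)))
    for c,s,l in blobs(d,m,roi,400): print(n,'rack',c,s,quad(d,l,.022))
E
```

```text
S stem [336.4 246.9] [335 245   4   5  14] [0.5656 0.1065 0.09  ]
S stem [365.4 266.7] [363 265   5   5  11] [0.5646 0.183  0.09  ]
S stem [367.2 277.1] [366 276   4   3   8] [0.5831 0.2003 0.09  ]
S stem [395.3 287.5] [393 285   5   6  11] [0.5643 0.2576 0.09  ]
T stem [157.9 215.2] [156 214   4   4   8] [0.5651 0.1827 0.09  ]
T stem [130.  216.5] [129 216   3   2   6] [0.5642 0.2584 0.09  ]
S plate [215.9 218.8] [ 161  172  113   95 4602] ((0.6434181928634644, -0.22903811931610107), (0.26747435331344604, 0.2194797843694687), 2.9007773399353027)
S pad [238.1 196.6] [227 188  23  18 297] [ 0.5657 -0.2019  0.013 ]
T plate [292.3 193. ] [ 264  148   60   90 3815] ((0.6407451033592224, -0.19709564745426178), (0.2677946090698242, 0.15047666430473328), 2.917387008666992)
T pad [295.9 214.8] [286 206  20  19 297] [ 0.5665 -0.2009  0.013 ]
S rack [361.5 285.9] [ 307  245  107   84 3168] ((0.5682647824287415, 0.18135076761245728), (0.08408726006746292, 0.23704376816749573), 0.6339194178581238)
T rack [165.4 220.2] [ 124  206   84   29 2119] ((0.5624709129333496, 0.17724493145942688), (0.07431566715240479, 0.2408176064491272), 0.8263874053955078)
```

```bash
python3 -m jog '[[0,0,1,0,0,-0.5,0.2],[0,0,1,0,0,-0.5,0.2],[0,0,1,0,0,-0.5,0.2],[0,0,1,0,0,0,0.2],[0,0,1,0,0,0,0.2]]' 60; python3 -m jog '[[0,0,0,0.3,-1,0,0.2],[0,0,0,0.3,-1,0,0.2],[0,0,0,0.3,-1,0,0.2],[0,0,0,0.3,-1,0,0.2],[0,0,0,0.3,-1,0,0.2]]'; python3 -m jog '[[0,0,0,0.3,-1,0,0.2],[0,0,0,0.3,-1,0,0.2],[0,0,0,0.3,-1,0,0.2],[0,0,0,0.3,-1,0,0.2],[0,0,0,0.3,-1,0,0.2]]'; python3 -m jog '[[0,-1,0,0,-1,0,0.2],[0,-1,0,0,-1,0,0.2],[0,-1,0,0,0,0,0.2],[0,-1,0,0,0,0,0.2],[0,-1,0,0,0,0,0.2]]'
python3 - <<'E'
from h import *
d=grab('wrist','w0');c,w=ray(d,256,192);print(c,w,d['fovy']);o=status.get_obs();print(o['t'],o['tool_pos'],R.from_rotvec(o['tool_rot']).as_matrix().round(3),o['q'])
E
```

```text
t: 0.72
tool_pos: [0.2694, -0.5637, 0.2946]
tool_rot: [-3.141, -0.01, 0.0]
contact_force: [-0.0, 0.2, 0.4]
opening: 0.0511
grip_force: 0.0
t: 1.35
tool_pos: [0.3131, -0.4123, 0.2944]
tool_rot: [-3.141, -0.015, 0.001]
contact_force: [0.9, 0.4, 0.2]
opening: 0.0511
grip_force: 0.0
t: 1.98
tool_pos: [0.3566, -0.2619, 0.2945]
tool_rot: [-3.141, -0.015, 0.001]
contact_force: [0.7, -0.5, 0.1]
opening: 0.0511
grip_force: 0.0
t: 2.6
tool_pos: [0.356, -0.2028, 0.2948]
tool_rot: [3.064, 0.015, -0.684]
contact_force: [0.4, 0.2, -0.7]
opening: 0.0512
grip_force: 0.0
[ 0.47339674 -0.20240886  0.37537031] [-0.68222731 -0.01908989 -0.73089088] 67.01056774201263
2.65 [ 0.35637905 -0.20266747  0.29352195] [[ 0.904  0.011 -0.428]
 [ 0.01  -1.    -0.003]
 [-0.428 -0.002 -0.904]] [-0.55329386 -0.23830968  1.85428162 -0.2427251   1.89813258  0.97171869]
```

View pics/w0.png

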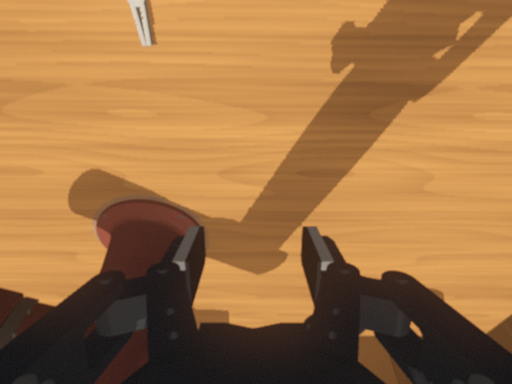

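The turn went backward, so this view shows only bare bench and the pliers' tip. A +y turn tips the tool forward, so I'll do that to see the lens face-on.

```bash
for i in 1 2 3; do python3 -m jog '[[0,1,0,0,0,0,0.2],[0,1,0,0,0,0,0.2],[0,1,0,0,0,0,0.2],[0,1,0,0,0,0,0.2],[0,1,0,0,0,0,0.2]]'|head -3|tail -2; done
python3 -m jog '[[0,1,0,0,0,0,0.2],[0,1,0,0,0,0,0.2]]'
python3 - <<'E'
from h import *
d=grab('wrist','w1');print(ray(d,256,192));o=status.get_obs();print(o['t'],o['tool_pos'],R.from_rotvec(o['tool_rot']).as_matrix().round(3),o['q'])
E
```

```text
tool_pos: [0.356, -0.203, 0.2949]
tool_rot: [3.141, 0.015, 0.006]
tool_pos: [0.356, -0.203, 0.2949]
tool_rot: [-3.065, -0.014, -0.685]
tool_pos: [0.3607, -0.2096, 0.2941]
tool_rot: [-2.839, -0.015, -1.325]
t: 4.78
tool_pos: [0.3673, -0.2196, 0.2941]
tool_rot: [-2.709, -0.019, -1.562]
contact_force: [0.0, -0.7, 0.2]
opening: 0.0509
grip_force: 0.0
(array([ 0.29544856, -0.22237873,  0.41837998]), array([ 0.66997918,  0.00472895, -0.74236482]))
4.825 [ 0.36682094 -0.21965922  0.29175575] [[ 0.501  0.017  0.865]
 [ 0.    -1.     0.019]
 [ 0.865 -0.01  -0.501]] [-1.29309514 -1.01034698  2.49390024  1.01643478  1.39563541  0.21729343]
```

View pics/w1.png

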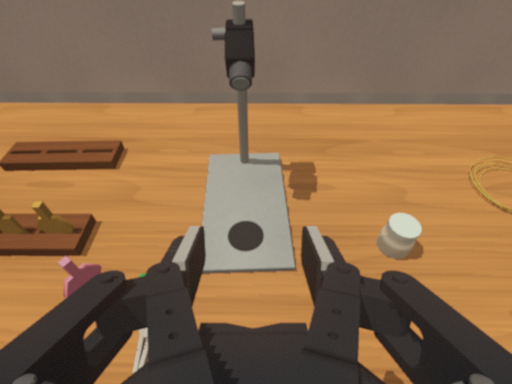

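The wrist view shows the stand from in front. The lens ring is at about (240,77), the column foot at (243,160) and the pad at (246,236). I'll enlarge the lens.

```bash
python3 - <<'E'
from h import *
a=load('w1')['img'];b=load('s0')['img']
cv2.imwrite('pics/c1.png',np.hstack([cv2.resize(a[50:100,215:265],(400,400),interpolation=0),cv2.resize(b[140:190,170:220],(400,400),interpolation=0)])[:,:,::-1])
E
```

```text
(no output)
```

View pics/c1.png

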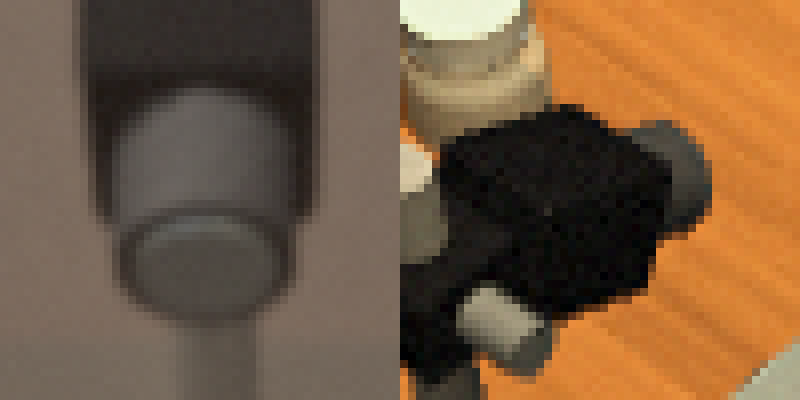

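```bash
python3 - <<'E'
from h import *
W=load('w1');S=load('s0');T=load('t0')
u,v=240.1,82.9
print('tri',tri((W,u,v),(S,205.8,162)))
pad=np.array([.5659,-.2012]);yaw=np.radians(2.91);ex=np.array([np.cos(yaw),np.sin(yaw)])
# intersect wrist ray with vertical plane through lens, normal ex
L=pad+.0997*ex;c,w=ray(W,u,v);s=((L-c[:2])@ex)/(w[:2]@ex);print('wrist',c+w*s,'expect',L)
c,w=ray(S,205.8,162);s=((L-c[:2])@ex)/(w[:2]@ex);print('scene',c+w*s)
print('pad check W',plane(W,246,236,.013),'hexstem in W',proj(W,[.5655,.1067,.09]))
E
```

```text
tri [ 0.66217022 -0.1954478   0.22835733]
wrist [ 0.66554319 -0.19755011  0.22829464] expect [ 0.66547144 -0.19613851]
scene [ 0.66507543 -0.1883482   0.23346328]
pad check W [ 0.56323358 -0.20432061  0.013     ] hexstem in W (np.float64(34.972358199880205), np.float64(202.93704375354065))
```

The lens comes out at z of about 0.230 m, so the focus point is about (0.566, -0.201, 0.1835). That is inside the stated 150 to 200 mm range. Next I'll go over the hexagon's stem at (0.5655, 0.1067).

```bash
for i in 1 2; do python3 -m jog '[[0,-1,0,0,-1,0,0.2],[0,-1,0,0,-1,0,0.2],[0,-1,0,0,-1,0,0.2],[0,-1,0,0,-1,0,0.2],[0,-1,0,0,-1,0,0.2]]'|head -3|tail -2; done
python3 -m jog '[[0,-1,0,0,-0.9,0,0.2],[0,-1,0,0,0,0,0.2],[0,0,0,1,0,0,0.2],[0,0,0,1,0,0,0.2],[0,0,0,1,0,0,0.2]]'|head -3
python3 -m jog '[[0,0,0,1,0,1,0.2],[0,0,0,1,0,1,0.2],[0,0,0,1,0,1,0.2],[0,0,0,0.2,0,1,0.2],[0,0,0,0,0,0,0.2]]'
python3 - <<'E'
from h import *
d=grab('wrist','w2');o=status.get_obs();M=R.from_rotvec(o['tool_rot']).as_matrix();print(o['t'],o['tool_pos'],M.round(3))
for y in(.1067,.183,.258): print(proj(d,[.5655,y,.09]))
E
```

```text
tool_pos: [0.3904, -0.0968, 0.2971]
tool_rot: [-2.978, -0.042, -0.908]
tool_pos: [0.3852, 0.0535, 0.3002]
tool_rot: [-3.11, -0.053, -0.243]
t: 6.7
tool_pos: [0.4753, 0.0827, 0.2988]
tool_rot: [-3.122, -0.055, 0.026]
t: 7.32
tool_pos: [0.5665, 0.0883, 0.174]
tool_rot: [-3.121, -0.055, 0.037]
contact_force: [-0.0, 0.2, -1.4]
opening: 0.0516
grip_force: 0.0
7.375 [0.56742047 0.08834416 0.176247  ] [[ 0.999  0.035 -0.02 ]
 [ 0.035 -0.999  0.019]
 [-0.019 -0.02  -1.   ]]
(np.float64(229.15269883743454), np.float64(195.83829211955592))
(np.float64(128.38874239472028), np.float64(191.87040823360144))
(np.float64(29.79207204179326), np.float64(187.98786775669421))
```

View pics/w2.png

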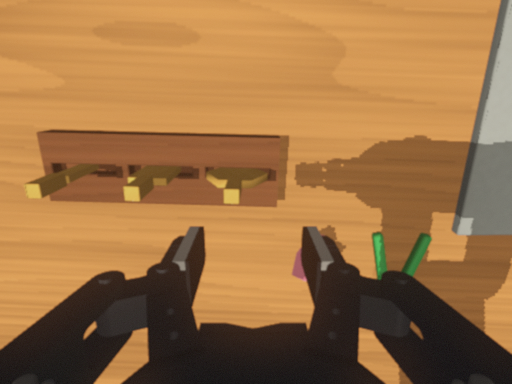

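The wrist view shows the three stem tops at (232,197), (132,193) and (35,189), within about 2 mm of my prediction. The hexagon is the right-hand one. I'll level the tool, centre it and lower partway.

```bash
python3 -m jog '[[-0.22,0.23,0.32,-0.1,-0.57,0,0.2],[0,0,0,0,0,1,0.2],[0,0,0,0,0,0.6,0.2],[0,0,0,0,0,0,0.2]]' >/dev/null
python3 - <<'E'
from h import *
for k in range(1):
  d=grab('wrist','w3');o=status.get_obs();M=R.from_rotvec(o['tool_rot']).as_matrix();print(o['t'],o['tool_pos'],M.round(3))
i=d['img'].astype(int);m=((i[...,0]>150)&(i[...,1]>130)&(i[...,2]<90)&(i[...,1]-i[...,0]>-45)).astype(np.uint8)
n,l,s,c=cv2.connectedComponentsWithStats(m)
for k in range(1,n):
  if s[k][4]>60: print(c[k],s[k],plane(d,*c[k],.09))
E
```

```text
7.925 [0.56463243 0.10519147 0.12984653] [[ 1.     0.007  0.003]
 [ 0.007 -1.     0.001]
 [ 0.003 -0.001 -1.   ]]
[253.01333333 219.6       ] [245 213  14  15 150] [0.56568824 0.10406022 0.09      ]
```

```bash
python3 -m jog '[[0,0,0,0.03,0.03,0.6,0.2],[0,0,0,0,0,0.6,0.2],[0,0,0,0,0,0.5,0.2],[0,0,0,0,0,0,0.2]]' ; python3 -m jog '[[0,0,0,0,0,0,-1],[0,0,0,0,0,0,-1],[0,0,0,0,0,0,-1],[0,0,0,0,0,0,-1],[0,0,0,0,0,0,-1]]' 60
```

```text
t: 8.43
tool_pos: [0.5641, 0.1044, 0.076]
tool_rot: [-3.141, -0.011, 0.003]
contact_force: [-0.1, -0.6, -0.3]
opening: 0.051
grip_force: 0.0
t: 9.05
tool_pos: [0.5663, 0.1046, 0.0793]
tool_rot: [-3.14, -0.012, -0.007]
contact_force: [-0.2, 0.2, 3.2]
opening: 0.0108
grip_force: 59.2
```

```bash
python3 -m jog '[[0,0,0,0,0,-0.4,-1],[0,0,0,0,0,-0.8,-1],[0,0,0,0,0,-1,-1],[0,0,0,0,0,-1,-1],[0,0,0,0,0,-1,-1]]'; python3 -m jog '[[0,0,0,0,0,-1,-1],[0,0,0,0,0,-0.5,-1],[0,0,0,-1,0,0,-1],[0,0,0,-1,0,0,-1],[0,0,0,-1,0,0,-1]]'
python3 - <<'E'
from h import *
d=grab('wrist','w4')
o=status.get_obs();print(o['t'],o['tool_pos'],R.from_rotvec(o['tool_rot']).as_matrix().round(3),o['grip_force'],o['q'])
E
```

```text
t: 9.68
tool_pos: [0.5646, 0.1043, 0.2052]
tool_rot: [-3.141, -0.011, -0.002]
contact_force: [1.1, -0.5, -2.0]
opening: 0.0111
grip_force: 58.7
t: 10.3
tool_pos: [0.4737, 0.1036, 0.2482]
tool_rot: [-3.141, -0.011, -0.0]
contact_force: [-0.1, -0.1, -1.3]
opening: 0.011
grip_force: 58.7
10.35 [0.47088019 0.10384725 0.24771545] [[ 1.     0.008 -0.003]
 [ 0.008 -1.     0.001]
 [-0.003 -0.001 -1.   ]] 58.67895841598511 [ 6.20583316e-02 -2.96922862e-01  1.93622914e+00  9.37823038e-04
  1.50515467e+00  1.62482567e+00]
```

View pics/w4.png

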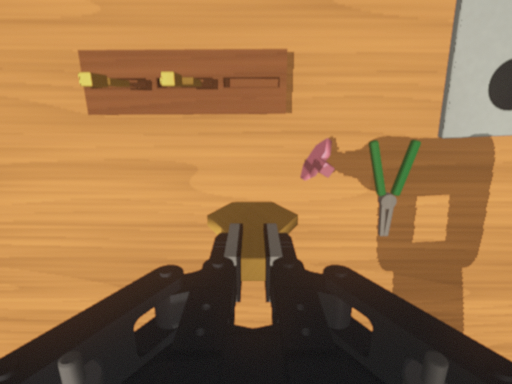

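The hexagon is held by its stem, with its top edge at about (253,215) in the wrist view. The right-hand slot is empty and the other two castings are undisturbed. Now I'll go across to the stand, standing off in x.

```bash
for i in 1 2; do python3 -m jog '[[0,0,0,0,1,0,-1],[0,0,0,0,1,0,-1],[0,0,0,0,1,0,-1],[0,0,0,0,1,0,-1],[0,0,0,0,1,0,-1]]'|head -3|tail -2; done; python3 -m jog '[[0,0,-0.5,0,0,0,-1],[0,1,0,0,0,0,-1],[0,1,0,0,0,0,-1],[0,1,0,0,0,0,-1],[0,1,0,0,0,0,-1]]' >/dev/null;  python3 -m jog '[[0,1,0,0,0,0,-1],[0,0,0,0,0,0,-1]]'
cat > rel.py <<'E'
from h import *
F=np.array([.566,-.201,.1835]);y=np.radians(2.91);t=np.radians(25)
X=np.array([np.cos(t)*np.cos(y),np.cos(t)*np.sin(y),np.sin(t)]);Y=np.array([-np.sin(y),np.cos(y),0]);Z=np.cross(X,Y)
o=status.get_obs();M=R.from_rotvec(o['tool_rot']).as_matrix();G=np.c_[X,-Y,-Z];P=F+.046*Z
print(o['t'],o['tool_pos'],'shift rows',(M.T@(P-o['tool_pos'])/.03).round(2),'turn rows',(np.degrees(R.from_matrix(M.T@G).as_rotvec())/5).round(2),o['grip_force'])
E
python3 rel.py
```

```text
tool_pos: [0.4758, -0.0472, 0.2482]
tool_rot: [-3.14, -0.011, -0.002]
tool_pos: [0.4769, -0.1971, 0.248]
tool_rot: [-3.14, -0.011, -0.002]
t: 12.48
tool_pos: [0.476, -0.196, 0.2472]
tool_rot: [-3.054, -0.075, -0.676]
contact_force: [-1.3, 0.0, -1.8]
opening: 0.0109
grip_force: 59.0
12.475 [ 0.47599133 -0.19603512  0.2471802 ] shift rows [1.81 0.32 1.65] turn rows [-0.02  0.01 -0.02] 59.036402106285095
```

```bash
python3 -m jog '[[0,0,0,0.6,0.1,0.5,-1],[0,0,0,0.6,0.1,0.5,-1],[0,0,0,0.4,0.1,0.4,-1],[0,0,0,0.2,0.02,0.25,-1],[0,0,0,0,0,0,-1]]'; python3 -m jog '[[0,0,0,0,0,0,-1],[0,0,0,0,0,0,-1]]' >/dev/null; python3 rel.py
python3 - <<'E'
from h import *
S=grab('scene','s5');T=grab('top','t5');W=grab('wrist','w5')
F=[.566,-.201,.1835];print([proj(d,F) for d in(S,T,W)])
z=lambda i,x,y,w,h:cv2.resize(i[y:y+h,x:x+w],(390,290),interpolation=2)
cv2.imwrite('pics/c5.png',np.vstack([np.hstack([z(S['img'],150,90,160,120),z(T['img'],230,90,130,150)]),np.hstack([z(W['img'],156,120,200,150),z(W['img'],0,0,512,384)])])[:,:,::-1])
E
```

```text
t: 13.1
tool_pos: [0.5478, -0.2019, 0.2262]
tool_rot: [-3.053, -0.079, -0.678]
contact_force: [-0.5, 0.6, -2.2]
opening: 0.0107
grip_force: 59.1
13.35 [ 0.54754336 -0.20240298  0.22749006] shift rows [-0.06 -0.02  0.06] turn rows [-0.   -0.04 -0.  ] 59.07357394695282
[(np.float64(234.9446286233978), np.float64(151.0056289718705)), (np.float64(303.03604170703085), np.float64(202.8479563947164)), (np.float64(250.47499637186849), np.float64(219.01040551798098))]
```

View pics/c5.png

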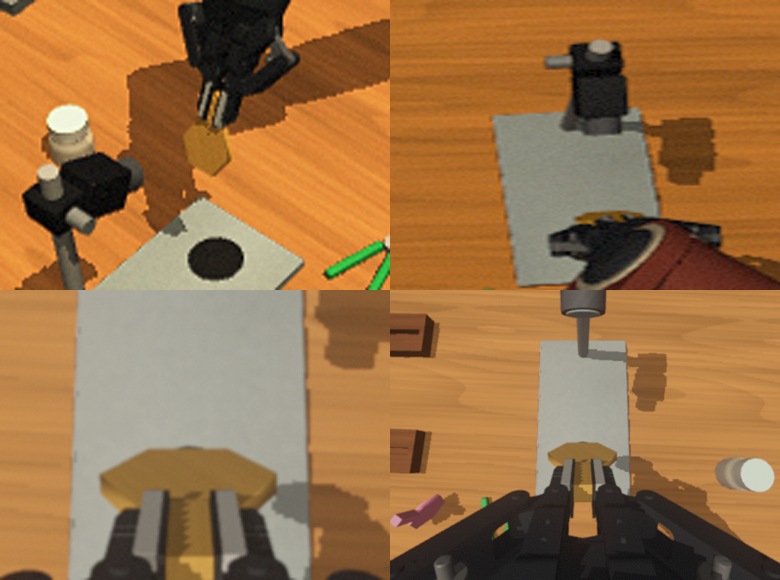

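The hexagon is held stem-up in front of the lens. Its centre is at about (235,152) in the scene view, against (235,151) expected for the focus point. The fingers are clear of the face, and the jar and pliers are undisturbed.

```bash
python3 -c "
from station import *
print(finish_job())"
```

```text
the job is handed in; nothing more can be done
None
```

The job is handed in with the hexagonal casting held by its stem, stem up and square to the lens; by my own measurements its centre is within a few mm of the focus point, and the hand-in call gave no pass or fail result.

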